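# Put the test kit back into its holders

### The arm

A 7-joint arm with a two-finger parallel gripper is mounted at the origin on the work surface; the furniture and walls round the work are solid. World frame = base frame: x ahead of the robot, y to its left, z up, the work surface at z = 0. Lengths are in m, angles in rad, forces in N, time in s.
With the tool pointing down it reaches from about 0.35 to 0.9 m from the base axis. Payload 8.1 kg.
Tool frame: the origin (TCP) lies midway between the tips of the shut fingers; the grasp point (between the pads) lies 19 mm behind it; z points along the fingers, y is the line along which they close (so a half turn about z gives the same grasp; the last joint's range is limited). The gripper opens to 92 mm and grips with 3 to 60 N. Pads are 19 mm wide; open, the fingers measure 130 mm over their backs; the gripper's body (75 mm by 190 mm) begins 47 mm behind the grasp point.
Start: joints at [-1.322, 0.434, 0.025, 1.573, -0.012, 1.134, -0.075], TCP at [0.215, 0.587, 0.227] pointing down, gripper open.
Joint ranges: [-2.62, 2.62], [-0.44, 2.09], [-1.27, 1.32], [0.08, 2.57], [-1.32, 4.46], [0.12, 2], [-2.74, 2.74]. Speed limits (rad/s): [2.22, 2.22, 3.01, 3.01, 3.14, 3.14, 3.14].

### API

Orientations are given as a rotation vector (axis times angle).
In Python, from cell import arm gives the robot as it stands.
- The arm moves only by the tool arm_command, never from a script. Its arguments are lists of equal length, an entry for each row: "dp": the shift along the tool's x, y, z in units of 25 mm (1.0 is 25 mm), a list of three; "angular": the turn, a rotation vector about the tool's x, y, z in units of 0.15 rad (1.0 is 0.15 rad), a list of three; "claw": the opening, from 0 (shut) to 1 (fully open). In form: {"dp": [[x, y, z], ...], "angular": [[rx, ry, rz], ...], "claw": [claw, ...]}. A call has 1 to 10 rows; each row shifts and turns the commanded pose from where the row before left it, along the tool's axes as they then stand; what a row does not reach is not made up. A row lasts 1/10 s, in which the tool goes at most 50 mm and 8.59 degrees, less where a joint would pass 70% of its speed; a pose out of reach is approached as far as the arm can. A call with a number of a shift or a turn outside -1 to 1 is refused whole. A call with a gripper value outside its range is refused whole. The fingers move at their own pace and stop on an object; "force" is the grip in N (left out, the last holds). Time passes only in rows, so rows that do not move let the fingers close. It gives the time, the measured TCP pose, the force, the opening and the grip force at its end, in the units of the state.
- arm.observe(): the state, without advancing time (a new reading comes with each control period).
- arm.get_image(name): name is "side" or "top" or "wrist"; returns a dict with "frame" (420x560x3 uint8, red, green, blue), "z_map" (420x560 float32, m along the optical axis (not along the pixel's ray), 0 where there is no reading), "K" (3x3 intrinsics, pixels), "k1" (the pictures are not rectified: a ray, as slopes to the right and down, at radius r is drawn at 1 + k1 r^2 times it, then the intrinsics apply), "R" (3x3) and "t" (3): a world point X has camera coordinates R X + t. Camera axes: x right, y down, z forward; pixel columns grow to the right and rows downward; lengths in m; the calibration is good to about 2 mm. A picture is of the moment at which its call begins.
- arm.sign_off(): hands the job in; it is judged then, once.
The state is a dict: "clock": time; "joints": joint angles; "dq": joint speeds; "joint_efforts": joint torques, N m; "position": TCP position; "ee_rot": TCP orientation; "force": force on the tool from outside, world axes, zero at the start; "ft_torque": the same for the moment, N m; "width": opening from 0.0 (shut) to 1.0 (fully open); "gripper_force": force on a finger pad.
Only numpy, scipy, OpenCV 4.12 (cv2) and the standard library are available. Lean on these libraries where they do the work, as an engineer would, in place of code of your own. Each camera call takes 0.05 s, during which the arm holds its last target. There are 200 camera calls.

### The job

Put the test kit away: stand the larger check weight in the wide recess of the wooden block and the smaller one in its narrow recess, stand one dropper bottle in each cup of the aluminium rack, and lay the reference puck flat in the middle of the round rubber-topped stand. Keep the bottles upright all the time, and leave the carton and the battery pack where they are.

Things in the scene. Friction and masses are not known exactly. Their poses are not given: they have to be found in the camera images.
- large_weight_mid (a point): the larger check weight, smooth pale silvery cylinder with a knob on top, standing on the bench, 62 mm tall; body 38 mm across up to about 40 mm height, with a rounded shoulder up to 47 mm, knob 22 mm across; about 0.35 to 0.7 kg. The point is on its axis, half-way up (31 mm above its underside); z is its upright axis
- small_weight_mid (a point): the smaller check weight, yellowish brass cylinder with a knob on top, standing on the bench, 46 mm tall; body 29 mm across up to about 30 mm height, with a rounded shoulder up to 35 mm, knob 18 mm across; about 0.14 to 0.28 kg. The point is on its axis, half-way up (23 mm above its underside); z is its upright axis
- bottle_a_mid (a point): amber dropper bottle with a red dropper cap, standing upright, 81 mm tall; body round, 29 mm across up to 49 mm height, then a dark 16 mm neck collar (49 to 61 mm) and 12 mm cap; about 45 g; the two bottles differ only in the sticker and are interchangeable. The point is on its axis half-way up (40.5 mm above its underside); z is its upright axis
- bottle_b_mid (a point): amber dropper bottle with a red dropper cap, standing upright, 81 mm tall; body round, 29 mm across up to 49 mm height, then a dark 16 mm neck collar (49 to 61 mm) and 12 mm cap; about 45 g; the two bottles differ only in the sticker and are interchangeable. The point is on its axis half-way up (40.5 mm above its underside); z is its upright axis
- puck_mid (a point): flat round reference puck, black rim with a grey metal face, 40 mm across, 12 mm thick, lying flat, face up; about 70 g. The point is at its centre, 6 mm above its underside; z is up
- weight_block: fixed dark wooden block, 74 (its x) x 150 (its y) x 14 mm, with two round recesses in its top, 5 mm deep (floors 9 mm above the origin). The wide one, 58 mm across, is centred 38 mm along +y from the origin; the narrow one, 47 mm across, 36 mm along -y. Keep fingertips above its top when setting in. Origin: centre of its underside, on a fixed 10 mm plywood board; z up
- bottle_rack: fixed aluminium rack: base plate 62 (its x) x 140 mm (its y) with two equal square open cups, centred 38 mm along +y and 38 mm along -y from the origin. Each cup is 48 mm square inside, walls 4 mm; floor 7 mm and rim 21 mm above the origin. Origin: centre of its underside, on the same 10 mm plywood board; z up
- puck_stand: fixed low round stand with a flat dark rubber top 68 mm across, 8 mm above the origin, no rim, on a thin steel foot 82 mm across. Origin: centre of its underside, on the same 10 mm plywood board; z up
- carton_mid (a point): bystander: closed brown carton 68 x 110 x 50 mm standing loose on the thin pad behind the holders; point at its centre, 25 mm up
- battery_mid (a point): bystander: black and yellow battery pack lying loose on the bench behind the holders, 44 x 87 x 22 mm; point at its centre, 10.5 mm up
Mind the look-alikes: they are no part of the job. What is shaped like the part that bears bottle_b_mid but green or purple is not meant.

How it is judged:
At the end, for the whole second after the job is handed in: Each weight stands on the floor of its own recess, each bottle on the floor of its own cup, within 12 mm of centre along each holder axis and 3 mm in height; the puck lies on the stand within 15 mm of its centre; all at rest and within 0.12 rad of upright (x of large_weight_mid in the frame of weight_block between -0.012 and 0.012 m and y of large_weight_mid in the frame of weight_block between 0.026 and 0.05 m and z of large_weight_mid in the frame of weight_block between 0.037 and 0.043 m and x of small_weight_mid in the frame of weight_block between -0.012 and 0.012 m and y of small_weight_mid in the frame of weight_block between -0.048 and -0.024 m and z of small_weight_mid in the frame of weight_block between 0.029 and 0.035 m and (((x of bottle_a_mid in the frame of bottle_rack between -0.012 and 0.012 m and y of bottle_a_mid in the frame of bottle_rack between 0.026 and 0.05 m and z of bottle_a_mid in the frame of bottle_rack between 0.0445 and 0.0505 m) and (x of bottle_b_mid in the frame of bottle_rack between -0.012 and 0.012 m and y of bottle_b_mid in the frame of bottle_rack between -0.05 and -0.026 m and z of bottle_b_mid in the frame of bottle_rack between 0.0445 and 0.0505 m)) or ((x of bottle_a_mid in the frame of bottle_rack between -0.012 and 0.012 m and y of bottle_a_mid in the frame of bottle_rack between -0.05 and -0.026 m and z of bottle_a_mid in the frame of bottle_rack between 0.0445 and 0.0505 m) and (x of bottle_b_mid in the frame of bottle_rack between -0.012 and 0.012 m and y of bottle_b_mid in the frame of bottle_rack between 0.026 and 0.05 m and z of bottle_b_mid in the frame of bottle_rack between 0.0445 and 0.0505 m))) and horizontal distance between puck_mid and puck_stand below 0.015 m and z of puck_mid in the frame of puck_stand between 0.011 and 0.017 m and angle between each of large_weight_mid, small_weight_mid, bottle_a_mid, bottle_b_mid, puck_mid's own z axis and vertical below 0.12 rad and linear speed of each of large_weight, small_weight, bottle_a, bottle_b, puck below 0.02 m/s); the robot touches nothing.
It fails at once if bottle tipped more than 0.6 rad (angle between bottle_a_mid's own z axis and vertical above 0.6 rad).
It fails at once if bottle tipped more than 0.6 rad (angle between bottle_b_mid's own z axis and vertical above 0.6 rad).
It fails at once if carton moved more than 30 mm (distance of carton_mid from where it was at the start of the episode above 0.03 m).
It fails at once if battery pack moved more than 30 mm (distance of battery_mid from where it was at the start of the episode above 0.03 m).
It also fails if it takes over 128 s, if anything falls off the work surface, if the arm or the gripper's body presses on something with over 40 N, if the wrist force passes 120 N, or if a joint passes its speed limit or range.

## Working session

There is one attempt and no reset: what is moved stays moved. The work goes in short steps, Python scripts to look and compute and a tool call to move; the robot and the scene stay as the last step left them, time stands still between calls to the robot, and variables do not carry over. Pictures are saved under pics/ and viewed, at most 14 in all, crops included, and the job is handed in when it is done.

Besides the shell and the picture viewer there is one more tool, called after "Request:" as a command line: name --argument value ..., lists and objects as JSON in quotes. arm_command: Moves the arm, as the interface text tells. Its arguments: {"type":"object","properties":{"dp":{"type":"array","items":{"type":"array","items":{"type":"number"}}},"angular":{"type":"array","items":{"type":"array","items":{"type":"number"}}},"claw":{"type":"array","items":{"type":"number"}},"force":{"type":"number"}},"required":["dp","angular","claw"]}

```bash
ls; mkdir -p pics
python3 - <<'E'
from cell import arm
import cv2,numpy as np,pickle
print(arm.observe())
for n in ("side","top","wrist"):
    d=arm.get_image(n); pickle.dump(d,open(f"{n}0.pkl","wb")); cv2.imwrite(f"pics/{n}0.png",d["frame"][:,:,::-1])
    print(n,d["K"].tolist(),d["k1"],d["R"].round(4).tolist(),d["t"].tolist(),(d["z_map"]>0).mean())
E
```

```text
pics
{'clock': 0.0, 'joints': array([-1.32162317,  0.43520031,  0.02494531,  1.57407306, -0.01159135,
        1.13399108, -0.07508426]), 'dq': array([-0.00049306,  0.00171769,  0.00121028, -0.00115438, -0.00052886,
        0.00104699, -0.00029935]), 'joint_efforts': array([-1.18351414e-03, -6.67831779e+01,  9.84234139e-01, -3.14480710e+01,
       -6.06541126e-02,  4.27555607e-02,  2.03461736e-04]), 'position': array([0.21522088, 0.58624589, 0.22596803]), 'ee_rot': array([-5.49734598e-01, -3.09298438e+00,  2.38944214e-03]), 'force': array([ 0.29109337, -0.96139875,  0.44035303]), 'ft_torque': array([-0.04968816, -0.0216719 , -0.01671508]), 'gripper_force': 0.0, 'width': 0.9994170854342322}
side [[537.678827187611, 0.0, 283.809437702321], [0.0, 537.678827187611, 215.44796390296213], [0.0, 0.0, 1.0]] -0.0793021554871889 [[-0.9943, -0.1049, 0.0195], [-0.062, 0.4192, -0.9058], [0.0868, -0.9018, -0.4233]] [0.5774417617230836, 0.10077545911866762, 1.1966910494296379] 0.9960289115646258
top [[386.41615938727716, 0.0, 284.59382820097784], [0.0, 386.41615938727716, 208.86853731426186], [0.0, 0.0, 1.0]] -0.04914752062727694 [[0.0158, -0.9996, -0.0236], [-0.9937, -0.0131, -0.1117], [0.1113, 0.0252, -0.9935]] [-0.04389627908408068, 0.566735510166303, 0.9967148629393875] 0.9960416666666667
wrist [[351.2240735267768, 0.0, 276.3947812400763], [0.0, 351.2240735267768, 214.71497218416786], [0.0, 0.0, 1.0]] -0.05561730802047676 [[0.3438, 0.939, -0.0015], [0.8977, -0.3282, 0.2939], [0.2755, -0.1024, -0.9558]] [-0.6248670202426346, -0.03754003817929504, 0.3913560247494195] 0.9960586734693877
```

View pics/side0.png

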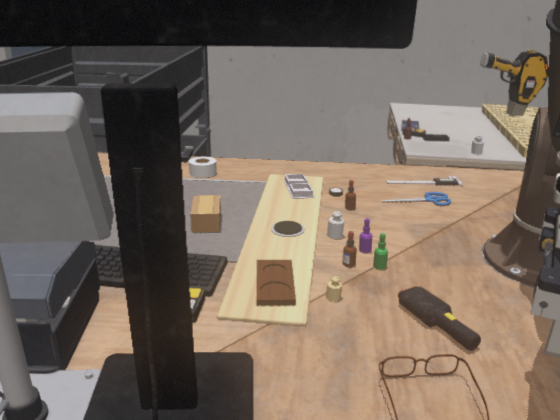

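View pics/top0.png

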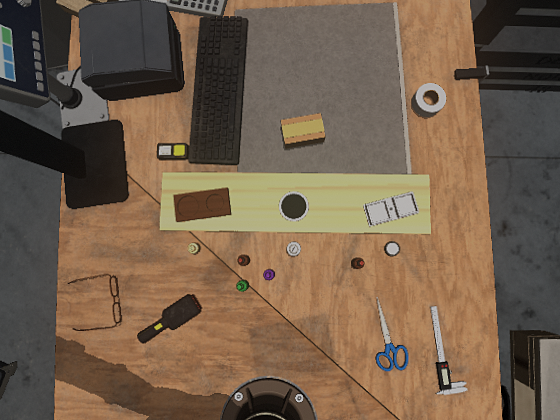

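The top view (up = +x, left = +y) shows the block at (202,205), the stand at (293,206), the rack at (391,208), the brass weight at (194,248), the steel weight at (293,248), the puck at (392,248), and dark bottles at (243,260) and (357,263). Four things are bottle-shaped: (243,260) and (357,263) are amber with red caps and fit the description. (269,274) is purple and (242,286) is green, so both are decoys. I'll confirm this in an enlarged crop while taking measurements.

```bash
cat > h.py <<'E'
import cv2,numpy as np,pickle
def rays(d,px):
    px=np.asarray(px,float).reshape(-1,1,2)
    n=cv2.undistortPoints(px,d["K"],np.array([d["k1"],0,0,0,0])).reshape(-1,2)
    v=np.c_[n,np.ones(len(n))]@d["R"]
    return -d["R"].T@d["t"],v
def plane(d,px,z):
    c,v=rays(d,px); return c+v*((z-c[2])/v[:,2])[:,None]
def tri(d1,p1,d2,p2):
    c1,v1=rays(d1,p1);c2,v2=rays(d2,p2);v1,v2=v1[0],v2[0]
    s=np.linalg.lstsq(np.c_[v1,-v2],c2-c1,rcond=None)[0]
    a,b=c1+s[0]*v1,c2+s[1]*v2
    return (a+b)/2,np.linalg.norm(a-b)
def xyz(d):
    h,w=d["z_map"].shape
    g=np.stack(np.meshgrid(np.arange(w),np.arange(h)),-1).reshape(-1,2)
    c,v=rays(d,g); p=c+v*d["z_map"].reshape(-1,1)
    return p.reshape(h,w,3)
E
python3 - <<'E'
from h import *
T=pickle.load(open("top0.pkl","rb"));S=pickle.load(open("side0.pkl","rb"))
a=cv2.resize(T["frame"][165:300,150:440],None,fx=2.7,fy=2.7,interpolation=cv2.INTER_CUBIC)[:,:780]
b=cv2.resize(S["frame"][168:312,225:405],None,fx=2.0,fy=2.0,interpolation=cv2.INTER_CUBIC)
c=np.zeros((a.shape[0]+b.shape[0]//1,a.shape[1],3),np.uint8)
c=np.zeros((600,783,3),np.uint8); c[:a.shape[0],:a.shape[1]]=a
b=cv2.resize(S["frame"][172:308,230:400],None,fx=1.7,fy=1.7,interpolation=cv2.INTER_CUBIC); b=b[:600-a.shape[0]]
c[a.shape[0]:a.shape[0]+b.shape[0],:b.shape[1]]=b
cv2.imwrite("pics/crop1.png",c[:,:,::-1])
X=xyz(T);P=X[...,2]
print("bench z",np.median(P[290:300,300:340]),P[290:300,300:340].std(),"board",np.median(P[185:195,320:350]))
roi=np.zeros(P.shape,bool);roi[236:296,180:405]=1
n,l,st,ce=cv2.connectedComponentsWithStats(((P>0.006)&roi).astype(np.uint8))
for i in range(1,n):
    if st[i,4]<15: continue
    m=l==i;z=P[m];zt=np.percentile(z,95);tp=m&(P>zt-0.006)
    print(ce[i].round(0),st[i,4],"ztop",zt.round(4),"xy top",X[tp][:,:2].mean(0).round(4),"all",X[m][:,:2].mean(0).round(4))
XS=xyz(S);Q=XS[...,2]
roi=np.zeros(P.shape,bool);roi[176:308,322:395]=1
n,l,st,ce=cv2.connectedComponentsWithStats(((Q>0.006)&roi).astype(np.uint8))
print("side")
for i in range(1,n):
    if st[i,4]<15: continue
    m=l==i;z=Q[m];zt=np.percentile(z,97);tp=m&(Q>zt-0.006)
    print(ce[i].round(0),st[i,4],"ztop",zt.round(4),"xy top",XS[tp][:,:2].mean(0).round(4),"all",XS[m][:,:2].mean(0).round(4))
E
```

```text
bench z -0.00032460353140983944 0.0742755912477724 board 0.010099113330741538
[293. 248.] 166 ztop 0.0624 xy top [ 0.4635 -0.0602] all [ 0.4641 -0.0604]
[392. 248.] 186 ztop 0.0146 xy top [ 0.4675 -0.3219] all [ 0.4675 -0.3218]
[193. 247.] 114 ztop 0.0466 xy top [0.4602 0.2072] all [0.4611 0.205 ]
[243. 259.] 112 ztop 0.0814 xy top [0.4327 0.0728] all [0.4324 0.069 ]
[357. 263.] 119 ztop 0.0798 xy top [ 0.4325 -0.2135] all [ 0.4291 -0.2229]
[269. 274.] 105 ztop 0.0797 xy top [0.3967 0.0039] all [0.3965 0.0024]
[242. 285.] 123 ztop 0.0811 xy top [0.3791 0.0534] all [0.3687 0.0673]
side
[350. 196.] 228 ztop 0.0764 xy top [ 0.4301 -0.2246] all [ 0.4287 -0.2186]
[335. 191.] 81 ztop 0.0128 xy top [ 0.4678 -0.2988] all [ 0.4677 -0.2997]
[335. 225.] 346 ztop 0.0607 xy top [ 0.4647 -0.0007] all [ 0.4649 -0.0407]
[365. 237.] 311 ztop 0.0773 xy top [0.3972 0.0088] all [0.3962 0.0139]
[349. 250.] 341 ztop 0.0774 xy top [0.4329 0.0775] all [0.4326 0.0824]
[381. 253.] 345 ztop 0.0785 xy top [0.3777 0.1843] all [0.367  0.0925]
[334. 288.] 290 ztop 0.0452 xy top [0.4615 0.2319] all [0.462  0.2206]
```

View pics/crop1.png

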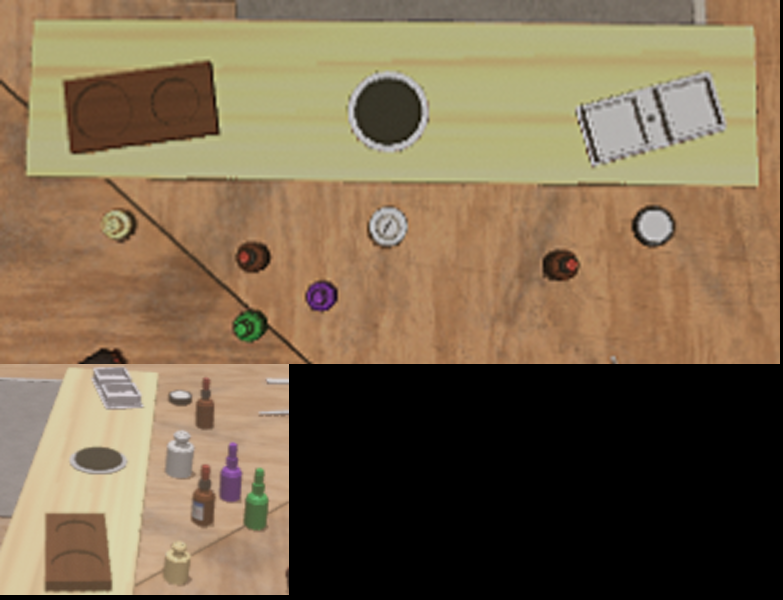

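The crop confirms it: the amber, red-capped bottles are at (243,260) and (357,263), and the purple and green ones are decoys. The block's wide recess is on its left end (world +y). Next I'll measure the centres and holders with two views.

Run:
```python
from h import *
T=pickle.load(open("top0.pkl","rb"));S=pickle.load(open("side0.pkl","rb"))
XT,XS=xyz(T),xyz(S)
def seg(X,c,r,lo,hi):
    m=(np.hypot(X[...,0]-c[0],X[...,1]-c[1])<r)&(X[...,2]>lo)&(X[...,2]<hi); return m
print("objects: top-view median, tri of knob centroids")
for nme,c,ht in (("large",(.4635,-.0602),.062),("small",(.4605,.207),.046),("bA",(.4327,.0725),.081),("bB",(.4325,-.2235),.081),("puck",(.4675,-.322),.012)):
    lo=ht-(.010 if ht>.03 else .006)
    mt=seg(XT,c,.025,lo,ht+.006); ms=seg(XS,c,.025,lo,ht+.006)
    pt=np.argwhere(mt)[:,::-1].mean(0);ps=np.argwhere(ms)[:,::-1].mean(0)
    q,e=tri(T,pt,S,ps)
    print(nme,mt.sum(),np.median(XT[mt],0).round(4),"ray@top",plane(T,pt,ht-.002)[0].round(4),"| tri",q.round(4),"gap",e.round(4),ms.sum())
print("holders")
for nme,c,r,lo,hi in (("block",(.56,.19),.1,.019,.03),("stand",(.566,-.06),.06,.0145,.03),("rack",(.56,-.315),.09,.013,.04),("rackrim",(.56,-.315),.09,.0275,.04)):
    for V,X in (("top",XT),("side",XS)):
        m=seg(X,c,r,lo,hi); p=X[m]
        if len(p)<10: print(nme,V,len(p));continue
        (cx,cy),(w,h),a=cv2.minAreaRect((p[:,:2]*1000).astype(np.float32))
        print(nme,V,len(p),"c",round(cx,1),round(cy,1),"size",round(w,1),round(h,1),"ang",round(a,1),"z",np.percentile(p[:,2],[5,50,95]).round(4),"mean",p[:,:2].mean(0).round(4))
# colour contours cast on planes
hsv=cv2.cvtColor(T["frame"],cv2.COLOR_RGB2HSV)
for nme,box,f,z in (("block",(170,183,236,226),lambda h:(h[...,2]<120),.024),("stand",(275,188,312,225),lambda h:(h[...,2]<110),.018)):
    x0,y0,x1,y1=box;m=f(hsv[y0:y1,x0:x1]).astype(np.uint8)
    cn=max(cv2.findContours(m,0,1)[0],key=cv2.contourArea).reshape(-1,2)+[x0,y0]
    p=plane(T,cn,z);print(nme,"colour",[np.round(v,1) for v in cv2.minAreaRect((p[:,:2]*1000).astype(np.float32))])
```

```text
objects: top-view median, tri of knob centroids
large 63 [ 0.4637 -0.0596  0.0606] ray@top [ 0.4635 -0.06    0.06  ] | tri [ 0.4636 -0.06    0.0551] gap 0.0002 51
small 37 [0.4595 0.2069 0.045 ] ray@top [0.4602 0.2074 0.044 ] | tri [0.4606 0.2085 0.0398] gap 0.0006 52
bA 19 [0.4315 0.0726 0.0806] ray@top [0.4323 0.0725 0.079 ] | tri [0.4324 0.0732 0.0738] gap 0.0004 28
bB 19 [ 0.4311 -0.2295  0.0787] ray@top [ 0.4303 -0.2295  0.079 ] | tri [ 0.43   -0.2305  0.0732] gap 0.0002 18
puck 184 [ 0.4679 -0.3245  0.0113] ray@top [ 0.4677 -0.3249  0.01  ] | tri [ 0.4676 -0.3259  0.0062] gap 0.0002 80
holders
block top 1194 c 541.9 183.7 size 153.3 148.9 ang 9.2 z [0.0195 0.0234 0.0269] mean [0.5788 0.1877]
block side 1179 c 543.8 187.0 size 145.3 154.7 ang 8.7 z [0.0194 0.0229 0.0249] mean [0.5762 0.196 ]
stand top 513 c 569.3 -68.2 size 101.7 87.3 ang 66.6 z [0.0149 0.0179 0.0208] mean [ 0.5773 -0.059 ]
stand side 287 c 581.5 -53.3 size 77.3 65.3 ang 59.2 z [0.0148 0.0169 0.019 ] mean [ 0.5794 -0.0531]
rack top 1165 c 560.7 -316.3 size 174.1 162.4 ang 56.4 z [0.0134 0.0174 0.0322] mean [ 0.5732 -0.3199]
rack side 489 c 576.1 -318.0 size 58.8 146.0 ang 15.6 z [0.0144 0.0231 0.0306] mean [ 0.574  -0.3123]
rackrim top 250 c 575.3 -321.3 size 56.1 132.1 ang 16.3 z [0.0282 0.0311 0.0341] mean [ 0.5758 -0.3231]
rackrim side 127 c 574.9 -317.7 size 56.6 137.2 ang 15.5 z [0.0277 0.0293 0.0314] mean [ 0.5729 -0.3158]
block colour [array([577.3, 188.3]), array([ 74.5, 151.2]), np.float64(8.4)]
stand colour [array([577. , -57.8]), array([65.2, 64.7]), np.float64(0.7)]
```

All heights check out: steel weight 61 mm, brass 45, bottles 79–81, puck 11, block top 24, stand 18, rack rim 30. The sizes match too: block 74.5×151, cups 56×132.

Targets:

| Item | Pick (m) | Place (m) |
|---|---|---|
| Small weight | (.460, .2075) | (.5826, .1527) |
| Large weight | (.4636, -.060) | (.5718, .2259) |
| Bottle A | (.432, .0727) | rack + cup (.5645, -.2835) |
| Bottle B | (.4305, -.230) | rack − cup (.5855, -.3565) |
| Puck | (.4677, -.325) | (.577, -.058) |

I'll turn the tool so that its y lies along world y.

Request:
arm_command --dp '[[0, 0, 0], [0, 0, 0], [0, 0, 0], [-0.6, -1, 0], [-0.6, -1, 0], [-0.6, -1, 0], [-0.6, -1, 0], [-0.6, -1, 0], [-0.6, -1, 0], [-0.6, -1, 0]]' --angular '[[0, 0, -0.78], [0, 0, -0.78], [0, 0, -0.78], [0, 0, 0], [0, 0, 0], [0, 0, 0], [0, 0, 0], [0, 0, 0], [0, 0, 0], [0, 0, 0]]' --claw '[0.7, 0.7, 0.7, 0.7, 0.7, 0.7, 0.7, 0.7, 0.7, 0.7]' --force 30

```text
clock: 1.15
position: [0.3207, 0.4104, 0.2266]
ee_rot: [-0.001, -3.141, 0.0]
force: [1.6, 0.1, -0.2]
width: 0.7
gripper_force: 0.0
```

Request:
arm_command --dp '[[-0.7, -1, 0], [-0.7, -1, 0], [-0.7, -1, 0], [-0.7, -1, 0], [-0.7, -1, 0.4], [-0.7, -1, 0.4], [-0.7, -1, 0.4], [-0.7, -1, 0.4], [0, 0, 0], [0, 0, 0]]' --angular '[[0, 0, 0], [0, 0, 0], [0, 0, 0], [0, 0, 0], [0, 0, 0], [0, 0, 0], [0, 0, 0], [0, 0, 0], [0, 0, 0], [0, 0, 0]]' --claw '[0.7, 0.7, 0.7, 0.7, 0.7, 0.7, 0.7, 0.7, 0.7, 0.7]'

```text
clock: 2.15
position: [0.46, 0.211, 0.1864]
ee_rot: [-0.004, -3.141, 0.001]
force: [0.5, 1.0, -0.1]
width: 0.699
gripper_force: 0.0
```

```bash
cat > w.py <<'E'
from h import *
from cell import arm
import sys
def near(c,r,lo,hi):
    d=arm.get_image("wrist");X=xyz(d)
    m=(np.hypot(X[...,0]-c[0],X[...,1]-c[1])<r)&(X[...,2]>lo)&(X[...,2]<hi)
    if m.sum()<5: print("none");return d
    px=np.argwhere(m)[:,::-1].mean(0)
    p=X[m];print(c,m.sum(),"px",px.round(0),"mid",((p.max(0)+p.min(0))/2).round(4),"med",np.median(p,0).round(4),"ray",plane(d,px,np.median(p[:,2]))[0].round(4))
    return d
E
python3 - <<'E'
from w import *
d=near((.460,.2075),.03,.035,.06)
near((.432,.0727),.03,.065,.09)
cv2.imwrite("pics/w1.png",d["frame"][:,:,::-1])
E
```

```text
(0.46, 0.2075) 296 px [273. 201.] mid [0.4603 0.2085 0.0441] med [0.4598 0.2086 0.0451] ray [0.4599 0.2086 0.0451]
(0.432, 0.0727) 275 px [103. 178.] mid [0.4331 0.0753 0.0738] med [0.4321 0.0771 0.0786] ray [0.4319 0.0776 0.0786]
```

View pics/w1.png

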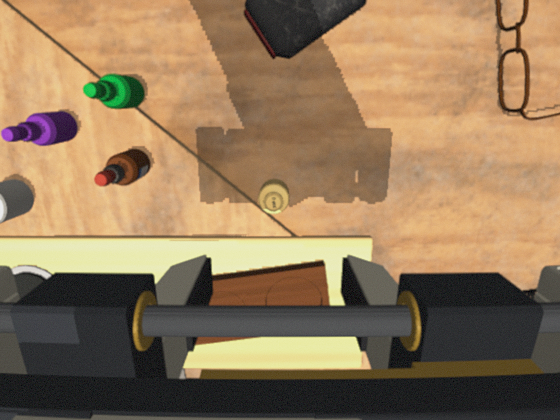

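The wrist view shows the brass weight at (273,201), between the fingers and with clear space around it. It agrees with the top view to within 1 mm, so I'll descend and grip.

Request:
arm_command --dp '[[0, -0.12, 0.9], [0, 0, 0.9], [0, 0, 0.9], [0, 0, 0.9], [0, 0, 0.9], [0, 0, 0.9], [0, 0, 0.7], [0, 0, 0.5], [0, 0, 0.46], [0, 0, 0]]' --angular '[[0, 0, 0], [0, 0, 0], [0, 0, 0], [0, 0, 0], [0, 0, 0], [0, 0, 0], [0, 0, 0], [0, 0, 0], [0, 0, 0], [0, 0, 0]]' --claw '[0.7, 0.7, 0.7, 0.7, 0.7, 0.7, 0.7, 0.7, 0.7, 0.7]'

```text
clock: 3.25
position: [0.4593, 0.2088, 0.0093]
ee_rot: [0.0, -3.14, 0.001]
force: [-1.0, -0.3, 0.3]
width: 0.7
gripper_force: 0.0
```

Request:
arm_command --dp '[[0, 0, 0], [0, 0, 0], [0, 0, 0], [0, 0, 0], [0, 0, 0], [0, 0, 0], [0, 0, 0], [0, 0, 0]]' --angular '[[0, 0, 0], [0, 0, 0], [0, 0, 0], [0, 0, 0], [0, 0, 0], [0, 0, 0], [0, 0, 0], [0, 0, 0]]' --claw '[0.15, 0.15, 0.15, 0.15, 0.15, 0.15, 0.15, 0.15]' --force 30

```text
clock: 4.05
position: [0.4603, 0.2086, 0.0105]
ee_rot: [0.001, 3.141, 0.0]
force: [-1.7, 0.0, 4.6]
width: 0.301
gripper_force: 30.0
```

Request:
arm_command --dp '[[0, 0, -0.8], [0, 0, -0.8], [0, 0, -0.8], [-0.82, -0.37, 0], [-0.82, -0.37, 0], [-0.82, -0.37, 0], [-0.82, -0.37, 0], [-0.81, -0.37, 0], [-0.8, -0.39, 0], [0, 0, 0]]' --angular '[[0, 0, 0], [0, 0, 0], [0, 0, 0], [0, 0, 0], [0, 0, 0], [0, 0, 0], [0, 0, 0], [0, 0, 0], [0, 0, 0], [0, 0, 0]]' --claw '[0.15, 0.15, 0.15, 0.15, 0.15, 0.15, 0.15, 0.15, 0.15, 0.15]'

```text
clock: 5.05
position: [0.5848, 0.1499, 0.0699]
ee_rot: [0.006, 3.14, -0.002]
force: [0.1, 0.2, -1.7]
width: 0.298
gripper_force: 30.0
```

Request:
arm_command --dp '[[0, 0, 0], [0, 0, 0.5], [0, 0, 0.5], [0, 0, 0.2], [0, 0, 0.2], [0, 0, 0.15], [0, 0, 0]]' --angular '[[0, 0, 0], [0, 0, 0], [0, 0, 0], [0, 0, 0], [0, 0, 0], [0, 0, 0], [0, 0, 0]]' --claw '[0.15, 0.15, 0.15, 0.15, 0.15, 0.15, 0.15]'

```text
clock: 5.75
position: [0.5819, 0.1524, 0.031]
ee_rot: [-0.001, -3.141, 0.0]
force: [-0.7, -0.7, -1.8]
width: 0.299
gripper_force: 30.0
```

Request:
arm_command --dp '[[0, 0, 0.05], [0, 0, 0.04], [0, 0, 0], [0, 0, 0], [0, 0, 0], [0, 0, 0], [0, 0, -0.5], [0, 0, -1], [0, 0, -1], [0, 0, -1]]' --angular '[[0, 0, 0], [0, 0, 0], [0, 0, 0], [0, 0, 0], [0, 0, 0], [0, 0, 0], [0, 0, 0], [0, 0, 0], [0, 0, 0], [0, 0, 0]]' --claw '[0.15, 0.15, 0.15, 0.55, 0.55, 0.55, 0.55, 0.55, 0.55, 0.55]'

```text
clock: 6.75
position: [0.5823, 0.1524, 0.1186]
ee_rot: [0.001, 3.141, 0.0]
force: [0.5, 0.0, -0.4]
width: 0.552
gripper_force: 0.0
```

Request:
arm_command --dp '[[0.3, -0.8, -1], [0.5, -1, 0], [0.5, -1, 0], [0.5, -1, 0], [0.5, -1, 0], [0.5, -1, 0], [0.5, -1, 0], [0.5, -1, 0], [0.5, -0.7, 0], [0, 0, 0]]' --angular '[[0, 0, 0], [0, 0, 0], [0, 0, 0], [0, 0, 0], [0, 0, 0], [0, 0, 0], [0, 0, 0], [0, 0, 0], [0, 0, 0], [0, 0, 0]]' --claw '[0.75, 0.75, 0.75, 0.75, 0.75, 0.75, 0.75, 0.75, 0.75, 0.75]'

```text
clock: 7.75
position: [0.4729, -0.0629, 0.1426]
ee_rot: [-0.008, -3.141, 0.001]
force: [0.7, 0.0, 0.2]
width: 0.748
gripper_force: 0.0
```

Run:
```python
from w import *
print(arm.observe()["position"])
near((.4636,-.06),.03,.052,.075)
d=arm.get_image("top");pickle.dump(d,open("top1.pkl","wb"));X=xyz(d)
m=(np.hypot(X[...,0]-.5826,X[...,1]-.1527)<.03)&(X[...,2]>.045)&(X[...,2]<.08)
print("small placed",m.sum(),np.median(X[m],0).round(4), "want .5826 .1527 top .065")
```

```text
[ 0.47294882 -0.06285567  0.14261164]
(0.4636, -0.06) 785 px [280. 208.] mid [ 0.4632 -0.0593  0.0586] med [ 0.4621 -0.0597  0.0608] ray [ 0.4622 -0.0596  0.0608]
small placed 99 [0.582  0.1497 0.0526] want .5826 .1527 top .065
```

Request:
arm_command --dp '[[0.38, 0.1, 0], [0, 0, 0.9], [0, 0, 0.9], [0, 0, 0.9], [0, 0, 0.9], [0, 0, 0.7], [0, 0, 0.5], [0, 0, 0.42], [0, 0, 0], [0, 0, 0]]' --angular '[[0, 0, 0], [0, 0, 0], [0, 0, 0], [0, 0, 0], [0, 0, 0], [0, 0, 0], [0, 0, 0], [0, 0, 0], [0, 0, 0], [0, 0, 0]]' --claw '[0.75, 0.75, 0.75, 0.75, 0.75, 0.75, 0.75, 0.75, 0.75, 0.75]' --force 45

```text
clock: 8.85
position: [0.4651, -0.057, 0.0114]
ee_rot: [-0.0, -3.141, -0.0]
force: [0.3, 0.9, -0.1]
width: 0.748
gripper_force: 0.0
```

Request:
arm_command --dp '[[0, 0, 0], [0, 0, 0], [0, 0, 0], [0, 0, 0], [0, 0, 0], [0, 0, 0], [0, 0, 0]]' --angular '[[0, 0, 0], [0, 0, 0], [0, 0, 0], [0, 0, 0], [0, 0, 0], [0, 0, 0], [0, 0, 0]]' --claw '[0.25, 0.25, 0.25, 0.25, 0.25, 0.25, 0.25]' --force 45

```text
clock: 9.55
position: [0.4654, -0.0582, 0.0115]
ee_rot: [0.003, 3.141, -0.001]
force: [-0.8, -3.8, 6.3]
width: 0.397
gripper_force: 45.0
```

Request:
arm_command --dp '[[0, 0, -0.6], [0, 0, -1], [0, 0, -1], [-0.2, 0.5, -1], [-0.4, 1, 0], [-0.4, 1, 0], [-0.4, 1, 0], [-0.4, 1, 0], [-0.4, 1, 0], [-0.4, 1, 0]]' --angular '[[0, 0, 0], [0, 0, 0], [0, 0, 0], [0, 0, 0], [0, 0, 0], [0, 0, 0], [0, 0, 0], [0, 0, 0], [0, 0, 0], [0, 0, 0]]' --claw '[0.25, 0.25, 0.25, 0.25, 0.25, 0.25, 0.25, 0.25, 0.25, 0.25]'

```text
clock: 10.55
position: [0.5295, 0.1061, 0.1004]
ee_rot: [-0.001, -3.14, 0.0]
force: [-0.2, 0.3, -4.6]
width: 0.394
gripper_force: 44.9
```

Request:
arm_command --dp '[[-0.4, 1, 0], [-0.4, 1, 0], [-0.4, 1, 0], [-0.4, 1, 0], [-0.12, 0.87, 0], [0, 0, 0], [0, 0, 0], [0, 0, 0]]' --angular '[[0, 0, 0], [0, 0, 0], [0, 0, 0], [0, 0, 0], [0, 0, 0], [0, 0, 0], [0, 0, 0], [0, 0, 0]]' --claw '[0.25, 0.25, 0.25, 0.25, 0.25, 0.25, 0.25, 0.25]'

```text
clock: 11.35
position: [0.5727, 0.2254, 0.1006]
ee_rot: [-0.003, -3.14, 0.002]
force: [-1.1, -0.2, -4.7]
width: 0.397
gripper_force: 44.9
```

Request:
arm_command --dp '[[0, 0, 0.8], [0, 0, 0.8], [0, 0, 0.5], [0, 0, 0.3], [0, 0, 0.2], [0, 0, 0.12], [0, 0, 0.08], [0, 0, 0], [0, 0, 0]]' --angular '[[0, 0, 0], [0, 0, 0], [0, 0, 0], [0, 0, 0], [0, 0, 0], [0, 0, 0], [0, 0, 0], [0, 0, 0], [0, 0, 0]]' --claw '[0.25, 0.25, 0.25, 0.25, 0.25, 0.25, 0.25, 0.25, 0.25]'

```text
clock: 12.25
position: [0.5736, 0.2268, 0.0316]
ee_rot: [0.001, 3.141, 0.001]
force: [-0.5, 0.8, -5.3]
width: 0.39
gripper_force: 44.9
```

Run:
```python
from w import *
o=arm.observe();print(o["position"],o["force"],o["width"])
```

```text
[0.57359408 0.22680342 0.03164587] [-0.47138643  0.76518411 -5.33869173] 0.3899635385215166
```

Request:
arm_command --dp '[[0, 0, 0.05], [0, 0, 0], [0, 0, 0], [0, 0, 0], [0, 0, 0], [0, 0, -0.5], [0, 0, -1], [0, 0, -1], [0, 0, -1], [0, 0, -1]]' --angular '[[0, 0, 0], [0, 0, 0], [0, 0, 0], [0, 0, 0], [0, 0, 0], [0, 0, 0], [0, 0, 0], [0, 0, 0], [0, 0, 0], [0, 0, 0]]' --claw '[0.25, 0.25, 0.62, 0.62, 0.62, 0.62, 0.62, 0.62, 0.62, 0.62]'

```text
clock: 13.25
position: [0.5734, 0.2267, 0.1446]
ee_rot: [0.001, 3.141, 0.001]
force: [-0.5, -0.4, 0.6]
width: 0.619
gripper_force: 0.0
```

Request:
arm_command --dp '[[0.5, -0.5, -1], [0.8, -0.8, -0.5], [0.8, -0.8, 0], [0.8, -0.8, 0], [0.8, -0.8, 0], [0.8, -0.8, 0], [0.8, -0.8, 0], [0.3, -0.8, 0], [0, 0, 0], [0, 0, 0]]' --angular '[[0, 0, 0], [0, 0, 0], [0, 0, 0], [0, 0, 0], [0, 0, 0], [0, 0, 0], [0, 0, 0], [0, 0, 0], [0, 0, 0], [0, 0, 0]]' --claw '[0.62, 0.62, 0.62, 0.62, 0.62, 0.62, 0.62, 0.62, 0.62, 0.62]' --force 15

```text
clock: 14.25
position: [0.4337, 0.0743, 0.1809]
ee_rot: [0.003, 3.14, 0.001]
force: [-0.2, -0.2, 0.2]
width: 0.62
gripper_force: 0.0
```

Run:
```python
from w import *
print(arm.observe()["position"])
near((.432,.0735),.02,.073,.09)
near((.432,.0735),.03,.03,.05)
d=arm.get_image("top");X=xyz(d)
for c,lo in (((.5826,.1527),.058),((.5718,.2259),.072)):
    m=(np.hypot(X[...,0]-c[0],X[...,1]-c[1])<.03)&(X[...,2]>lo)&(X[...,2]<.095)
    print("placed",m.sum(),np.median(X[m],0).round(4), c)
cv2.imwrite("pics/t2.png",cv2.resize(d["frame"][165:300,150:440],None,fx=2.7,fy=2.7)[:,:,::-1])
```

```text
[0.43365131 0.07431379 0.18088443]
(0.432, 0.0735) 197 px [276. 211.] mid [0.4321 0.0743 0.0776] med [0.4313 0.0747 0.0796] ray [0.4311 0.0744 0.0796]
(0.432, 0.0735) 554 px [274. 193.] mid [0.4309 0.0735 0.0399] med [0.4254 0.0727 0.0423] ray [0.4264 0.0733 0.0423]
placed 35 [0.5818 0.1522 0.0638] (0.5826, 0.1527)
placed 67 [0.5709 0.2261 0.0796] (0.5718, 0.2259)
```

View pics/t2.png

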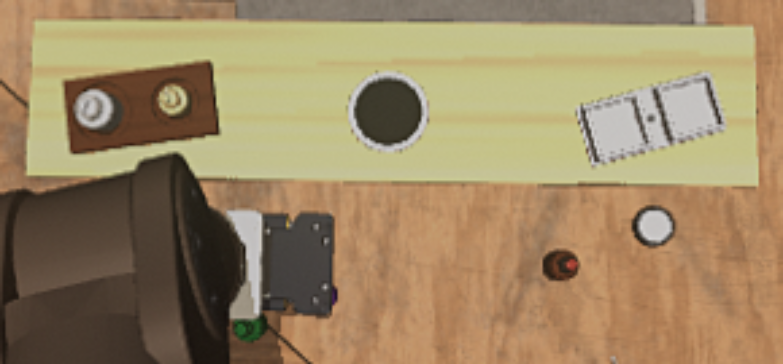

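Both weights stand in their recesses: (.571,.226) and (.582,.152), within about 1 mm of target and at the right heights. Next is bottle A.

Request:
arm_command --dp '[[0.07, -0.03, 0.8], [0, 0, 0.9], [0, 0, 0.9], [0, 0, 0.9], [0, 0, 0.9], [0, 0, 0.7], [0, 0, 0.6], [0, 0, 0.5], [0, 0, 0], [0, 0, 0]]' --angular '[[0, 0, 0], [0, 0, 0], [0, 0, 0], [0, 0, 0], [0, 0, 0], [0, 0, 0], [0, 0, 0], [0, 0, 0], [0, 0, 0], [0, 0, 0]]' --claw '[0.62, 0.62, 0.62, 0.62, 0.62, 0.62, 0.62, 0.62, 0.62, 0.62]' --force 15

```text
clock: 15.4
position: [0.4316, 0.074, 0.025]
ee_rot: [-0.0, -3.141, 0.0]
force: [0.4, -0.3, 0.6]
width: 0.623
gripper_force: 0.0
```

Request:
arm_command --dp '[[0, 0, 0], [0, 0, 0], [0, 0, 0], [0, 0, 0], [0, 0, 0], [0, 0, 0], [0, 0, 0]]' --angular '[[0, 0, 0], [0, 0, 0], [0, 0, 0], [0, 0, 0], [0, 0, 0], [0, 0, 0], [0, 0, 0]]' --claw '[0.2, 0.2, 0.2, 0.2, 0.2, 0.2, 0.2]' --force 15

```text
clock: 16.1
position: [0.4317, 0.0736, 0.0252]
ee_rot: [0.002, 3.141, 0.0]
force: [-0.2, -0.7, 4.5]
width: 0.306
gripper_force: 15.0
```

Request:
arm_command --dp '[[0, 0, -0.6], [0, 0, -0.9], [0, 0, -0.9], [0, 0, -0.9], [-0.2, -0.5, -0.9], [-0.35, -0.95, 0], [-0.35, -0.95, 0], [-0.35, -0.95, 0], [-0.35, -0.95, 0], [-0.35, -0.95, 0]]' --angular '[[0, 0, 0], [0, 0, 0], [0, 0, 0], [0, 0, 0], [0, 0, 0], [0, 0, 0], [0, 0, 0], [0, 0, 0], [0, 0, 0], [0, 0, 0]]' --claw '[0.2, 0.2, 0.2, 0.2, 0.2, 0.2, 0.2, 0.2, 0.2, 0.2]'

```text
clock: 17.1
position: [0.48, -0.0587, 0.1298]
ee_rot: [-0.001, -3.141, -0.0]
force: [0.3, -0.5, -0.9]
width: 0.304
gripper_force: 15.0
```

Request:
arm_command --dp '[[-0.35, -0.95, 0], [-0.35, -0.95, 0], [-0.35, -0.95, 0], [-0.35, -0.95, 0], [-0.35, -0.95, 0], [-0.35, -0.95, 0], [-0.35, -0.95, 0], [-0.35, -0.95, 0], [-0.55, -1, 0], [0, 0, 0]]' --angular '[[0, 0, 0], [0, 0, 0], [0, 0, 0], [0, 0, 0], [0, 0, 0], [0, 0, 0], [0, 0, 0], [0, 0, 0], [0, 0, 0], [0, 0, 0]]' --claw '[0.2, 0.2, 0.2, 0.2, 0.2, 0.2, 0.2, 0.2, 0.2, 0.2]'

```text
clock: 18.1
position: [0.5639, -0.277, 0.1296]
ee_rot: [0.007, 3.141, -0.004]
force: [-0.4, -0.4, 0.1]
width: 0.304
gripper_force: 15.0
```

Request:
arm_command --dp '[[0, 0, 0], [0, 0, 0]]' --angular '[[0, 0, 0], [0, 0, 0]]' --claw '[0.2, 0.2]'

```text
clock: 18.3
position: [0.5632, -0.2715, 0.1295]
ee_rot: [0.0, -3.141, -0.002]
force: [-0.1, 0.7, -1.2]
width: 0.307
gripper_force: 15.0
```

Run:
```python
from w import *
d=arm.get_image("wrist");cv2.imwrite("pics/w3.png",d["frame"][:,:,::-1])
X=xyz(d);m=(np.hypot(X[...,0]-.575,X[...,1]+.32)<.09)&(X[...,2]>.0275)&(X[...,2]<.034)
p=X[m];print(m.sum(),cv2.minAreaRect((p[:,:2]*1000).astype(np.float32)))
near((.431,-.2295),.02,.073,.09); near((.4677,-.325),.03,.006,.018)
```

```text
2561 ((575.05517578125, -320.4410095214844), (56.50829315185547, 132.56753540039062), 16.101457595825195)
(0.431, -0.2295) 409 px [352.   9.] mid [ 0.4321 -0.2295  0.078 ] med [ 0.4324 -0.2302  0.08  ] ray [ 0.4325 -0.2302  0.08  ]
(0.4677, -0.325) 2360 px [206.  85.] mid [ 0.4682 -0.3235  0.0104] med [ 0.4677 -0.3232  0.0118] ray [ 0.4679 -0.3232  0.0118]
```

View pics/w3.png

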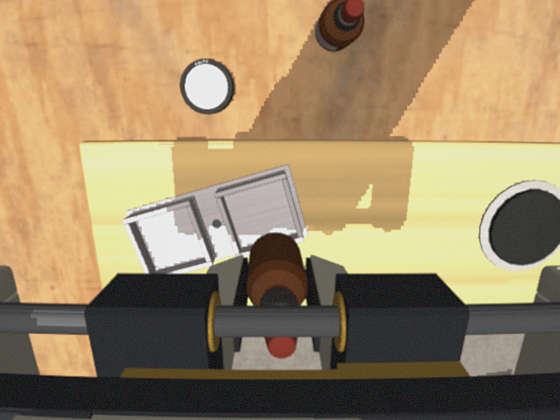

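The wrist view shows bottle A held upright above the rack, with the + cup at (258,205). The rack centre measures (.575,-.3204) with a tilt of 16.1°. I'll shift the bottle into the + cup and lower it.

Request:
arm_command --dp '[[-0.05, -0.5, 0], [0, 0, 0.5], [0, 0, 0.7], [0, 0, 0.7], [0, 0, 0.6], [0, 0, 0.4], [0, 0, 0.3], [0, 0, 0.2], [0, 0, 0.06], [0, 0, 0]]' --angular '[[0, 0, 0], [0, 0, 0], [0, 0, 0], [0, 0, 0], [0, 0, 0], [0, 0, 0], [0, 0, 0], [0, 0, 0], [0, 0, 0], [0, 0, 0]]' --claw '[0.2, 0.2, 0.2, 0.2, 0.2, 0.2, 0.2, 0.2, 0.2, 0.2]'

```text
clock: 19.45
position: [0.5651, -0.2854, 0.0437]
ee_rot: [0.001, 3.141, -0.0]
force: [0.2, 0.5, -0.2]
width: 0.305
gripper_force: 15.0
```

Request:
arm_command --dp '[[0, 0, 0], [0, 0, 0]]' --angular '[[0, 0, 0], [0, 0, 0]]' --claw '[0.2, 0.2]'

```text
clock: 19.65
position: [0.5652, -0.2855, 0.044]
ee_rot: [0.001, 3.141, -0.0]
force: [-0.3, 0.7, -0.6]
width: 0.303
gripper_force: 15.0
```

Request:
arm_command --dp '[[0, 0, 0.06], [0, 0, 0], [0, 0, 0], [0, 0, 0], [0, 0, 0], [0, 0, -0.4], [0, 0, -0.9], [0, 0, -0.9], [0, 0, -0.9], [0, 0, -0.9]]' --angular '[[0, 0, 0], [0, 0, 0], [0, 0, 0], [0, 0, 0], [0, 0, 0], [0, 0, 0], [0, 0, 0], [0, 0, 0], [0, 0, 0], [0, 0, 0]]' --claw '[0.2, 0.2, 0.58, 0.58, 0.58, 0.58, 0.58, 0.58, 0.58, 0.58]'

```text
clock: 20.65
position: [0.5649, -0.2854, 0.1437]
ee_rot: [0.002, 3.141, -0.0]
force: [0.9, -0.3, 0.6]
width: 0.581
gripper_force: 0.0
```

Request:
arm_command --dp '[[0.4, 0.2, -0.8], [0.9, 0.4, 0], [0.9, 0.4, 0], [0.9, 0.4, 0], [0.9, 0.4, 0], [0.9, 0.4, 0], [0.44, 0.02, 0], [0, 0, 0], [0, 0, 0]]' --angular '[[0, 0, 0], [0, 0, 0], [0, 0, 0], [0, 0, 0], [0, 0, 0], [0, 0, 0], [0, 0, 0], [0, 0, 0], [0, 0, 0]]' --claw '[0.62, 0.62, 0.62, 0.62, 0.62, 0.62, 0.62, 0.62, 0.62]'

```text
clock: 21.55
position: [0.4325, -0.2303, 0.1626]
ee_rot: [0.002, 3.14, -0.001]
force: [0.2, -0.0, -0.1]
width: 0.619
gripper_force: 0.0
```

Run:
```python
from w import *
print(arm.observe()["position"])
near((.431,-.2300),.02,.073,.09)
d=arm.get_image("top");X=xyz(d)
m=(np.hypot(X[...,0]-.5645,X[...,1]+.2839)<.03)&(X[...,2]>.088)&(X[...,2]<.11)
print("placed",m.sum(),np.median(X[m],0).round(4) if m.any() else "")
```

```text
[ 0.43252171 -0.23033627  0.16256102]
(0.431, -0.23) 223 px [278. 217.] mid [ 0.4297 -0.229   0.0777] med [ 0.4289 -0.2286  0.0798] ray [ 0.4289 -0.2289  0.0798]
placed 21 [ 0.5651 -0.284   0.0976]
```

Bottle A is in its cup: the cap is at (.565,-.284) and the top at 98 mm, as expected. Next is bottle B.

Request:
arm_command --dp '[[0.1, 0.04, 0.5], [0, 0, 0.8], [0, 0, 0.8], [0, 0, 0.8], [0, 0, 0.8], [0, 0, 0.8], [0, 0, 0.6], [0, 0, 0.36], [0, 0, 0], [0, 0, 0]]' --angular '[[0, 0, 0], [0, 0, 0], [0, 0, 0], [0, 0, 0], [0, 0, 0], [0, 0, 0], [0, 0, 0], [0, 0, 0], [0, 0, 0], [0, 0, 0]]' --claw '[0.62, 0.62, 0.62, 0.62, 0.62, 0.62, 0.62, 0.62, 0.62, 0.62]'

```text
clock: 22.65
position: [0.4294, -0.2289, 0.0257]
ee_rot: [0.001, 3.141, -0.0]
force: [0.2, 0.0, 1.0]
width: 0.62
gripper_force: 0.0
```

Request:
arm_command --dp '[[0, 0, 0], [0, 0, 0], [0, 0, 0], [0, 0, 0], [0, 0, 0], [0, 0, 0], [0, 0, 0]]' --angular '[[0, 0, 0], [0, 0, 0], [0, 0, 0], [0, 0, 0], [0, 0, 0], [0, 0, 0], [0, 0, 0]]' --claw '[0.2, 0.2, 0.2, 0.2, 0.2, 0.2, 0.2]' --force 15

```text
clock: 23.35
position: [0.4292, -0.2288, 0.0257]
ee_rot: [0.001, 3.141, -0.0]
force: [0.8, -0.0, 4.8]
width: 0.303
gripper_force: 15.0
```

Request:
arm_command --dp '[[0, 0, -0.6], [0, 0, -0.9], [0, 0, -0.9], [0, 0, -0.9], [0, 0, -0.9], [-0.4, -0.4, -0.8], [-0.8, -0.7, 0], [-0.8, -0.7, 0], [-0.8, -0.7, 0], [-0.8, -0.7, 0]]' --angular '[[0, 0, 0], [0, 0, 0], [0, 0, 0], [0, 0, 0], [0, 0, 0], [0, 0, 0], [0, 0, 0], [0, 0, 0], [0, 0, 0], [0, 0, 0]]' --claw '[0.2, 0.2, 0.2, 0.2, 0.2, 0.2, 0.2, 0.2, 0.2, 0.2]'

```text
clock: 24.35
position: [0.5194, -0.3092, 0.1501]
ee_rot: [-0.001, -3.141, -0.001]
force: [-0.8, 0.1, -0.5]
width: 0.305
gripper_force: 15.0
```

Request:
arm_command --dp '[[-0.8, -0.7, 0], [-0.8, -0.7, 0], [-0.7, -0.4, 0], [-0.35, -0.12, 0], [0, 0, 0], [0, 0, 0], [0, 0, 0], [0, 0, 0]]' --angular '[[0, 0, 0], [0, 0, 0], [0, 0, 0], [0, 0, 0], [0, 0, 0], [0, 0, 0], [0, 0, 0], [0, 0, 0]]' --claw '[0.2, 0.2, 0.2, 0.2, 0.2, 0.2, 0.2, 0.2]'

```text
clock: 25.15
position: [0.5845, -0.3564, 0.1507]
ee_rot: [-0.001, -3.142, -0.001]
force: [-0.1, -0.4, -1.3]
width: 0.305
gripper_force: 15.0
```

Request:
arm_command --dp '[[-0.04, -0.02, 0.6], [0, 0, 0.8], [0, 0, 0.8], [0, 0, 0.8], [0, 0, 0.5], [0, 0, 0.4], [0, 0, 0.25], [0, 0, 0.17], [0, 0, 0], [0, 0, 0]]' --angular '[[0, 0, 0], [0, 0, 0], [0, 0, 0], [0, 0, 0], [0, 0, 0], [0, 0, 0], [0, 0, 0], [0, 0, 0], [0, 0, 0], [0, 0, 0]]' --claw '[0.2, 0.2, 0.2, 0.2, 0.2, 0.2, 0.2, 0.2, 0.2, 0.2]'

```text
clock: 26.15
position: [0.5864, -0.3576, 0.043]
ee_rot: [0.001, 3.141, -0.001]
force: [0.5, 0.1, -0.8]
width: 0.306
gripper_force: 15.0
```

Run:
```python
from w import *
o=arm.observe();print(o["position"],o["force"],o["width"])
```

```text
[ 0.58642443 -0.35759111  0.04301236] [ 0.46160781  0.13097452 -0.82838833] 0.30550452419113416
```

Request:
arm_command --dp '[[0, 0, 0.03], [0, 0, 0], [0, 0, 0], [0, 0, 0], [0, 0, 0], [0, 0, -0.4], [0, 0, -0.9], [0, 0, -0.9], [0, 0, -0.9], [0, 0, -0.9]]' --angular '[[0, 0, 0], [0, 0, 0], [0, 0, 0], [0, 0, 0], [0, 0, 0], [0, 0, 0], [0, 0, 0], [0, 0, 0], [0, 0, 0], [0, 0, 0]]' --claw '[0.2, 0.2, 0.55, 0.55, 0.55, 0.55, 0.55, 0.55, 0.55, 0.55]'

```text
clock: 27.15
position: [0.5861, -0.3574, 0.1434]
ee_rot: [0.001, 3.141, -0.0]
force: [0.6, -0.1, -0.6]
width: 0.548
gripper_force: 0.0
```

Request:
arm_command --dp '[[0.5, 0.2, -0.4], [0.9, 0.2, 0], [0.9, 0.2, 0], [0.9, 0.2, 0], [0.9, 0.3, 0], [0.6, 0.26, 0], [0, 0, 0], [0, 0, 0], [0, 0, 0]]' --angular '[[0, 0, 0], [0, 0, 0], [0, 0, 0], [0, 0, 0], [0, 0, 0], [0, 0, 0], [0, 0, 0], [0, 0, 0], [0, 0, 0]]' --claw '[0.75, 0.75, 0.75, 0.75, 0.75, 0.75, 0.75, 0.75, 0.75]'

```text
clock: 28.05
position: [0.4697, -0.3235, 0.1521]
ee_rot: [0.001, 3.141, -0.001]
force: [0.1, -0.3, -0.5]
width: 0.751
gripper_force: 0.0
```

Run:
```python
from w import *
print(arm.observe()["position"])
near((.4677,-.324),.03,.007,.02)
d=arm.get_image("top");X=xyz(d)
for c in ((.5645,-.2839),(.5855,-.3569)):
    m=(np.hypot(X[...,0]-c[0],X[...,1]-c[1])<.03)&(X[...,2]>.088)&(X[...,2]<.11)
    print("placed",m.sum(),np.median(X[m],0).round(4) if m.any() else "",c)
```

```text
[ 0.4696985  -0.32352513  0.15208706]
(0.4677, -0.324) 1589 px [276. 198.] mid [ 0.4676 -0.3233  0.0107] med [ 0.467  -0.3233  0.0117] ray [ 0.4671 -0.3233  0.0117]
placed 21 [ 0.5656 -0.2842  0.095 ] (0.5645, -0.2839)
placed 22 [ 0.5871 -0.356   0.0963] (0.5855, -0.3569)
```

Both bottles stand in their cups, with tops at about 96 mm and positions within 2 mm. The puck is next, at (.4675,-.3235).

Request:
arm_command --dp '[[0.09, 0, 0.8], [0, 0, 0.9], [0, 0, 0.9], [0, 0, 0.9], [0, 0, 0.8], [0, 0, 0.7], [0, 0, 0.5], [0, 0, 0.3], [0, 0, 0.1], [0, 0, 0]]' --angular '[[0, 0, 0], [0, 0, 0], [0, 0, 0], [0, 0, 0], [0, 0, 0], [0, 0, 0], [0, 0, 0], [0, 0, 0], [0, 0, 0], [0, 0, 0]]' --claw '[0.75, 0.75, 0.75, 0.75, 0.75, 0.75, 0.75, 0.75, 0.75, 0.75]' --force 20

```text
clock: 29.15
position: [0.4665, -0.3234, 0.0043]
ee_rot: [0.001, 3.142, -0.0]
force: [-1.0, -0.0, 0.3]
width: 0.748
gripper_force: 0.0
```

Request:
arm_command --dp '[[0, 0, 0], [0, 0, 0], [0, 0, 0], [0, 0, 0], [0, 0, 0], [0, 0, 0], [0, 0, 0]]' --angular '[[0, 0, 0], [0, 0, 0], [0, 0, 0], [0, 0, 0], [0, 0, 0], [0, 0, 0], [0, 0, 0]]' --claw '[0.3, 0.3, 0.3, 0.3, 0.3, 0.3, 0.3]' --force 20

```text
clock: 29.85
position: [0.4665, -0.3233, 0.0045]
ee_rot: [0.001, 3.141, -0.0]
force: [-0.6, 1.0, 4.7]
width: 0.429
gripper_force: 20.0
```

Request:
arm_command --dp '[[0, 0, -0.5], [0, 0, -1], [0, 0, -1], [-0.1, 0.8, -0.5], [-0.2, 1, 0], [-0.2, 1, 0], [-0.5, 1, 0], [-0.5, 1, 0], [-0.5, 1, 0], [-0.5, 1, 0]]' --angular '[[0, 0, 0], [0, 0, 0], [0, 0, 0], [0, 0, 0], [0, 0, 0], [0, 0, 0], [0, 0, 0], [0, 0, 0], [0, 0, 0], [0, 0, 0]]' --claw '[0.3, 0.3, 0.3, 0.3, 0.3, 0.3, 0.3, 0.3, 0.3, 0.3]'

```text
clock: 30.85
position: [0.5293, -0.1522, 0.0799]
ee_rot: [0.002, 3.141, -0.0]
force: [-0.7, -0.9, -1.2]
width: 0.424
gripper_force: 20.0
```

Request:
arm_command --dp '[[-0.5, 1, 0], [-0.5, 1, 0], [-0.5, 1, 0], [-0.38, 0.8, 0], [0, 0, 0], [0, 0, 0], [0, 0, 0]]' --angular '[[0, 0, 0], [0, 0, 0], [0, 0, 0], [0, 0, 0], [0, 0, 0], [0, 0, 0], [0, 0, 0]]' --claw '[0.3, 0.3, 0.3, 0.3, 0.3, 0.3, 0.3]'

```text
clock: 31.55
position: [0.5755, -0.0596, 0.0795]
ee_rot: [-0.003, -3.141, 0.001]
force: [-0.8, -0.9, -1.7]
width: 0.429
gripper_force: 20.0
```

Request:
arm_command --dp '[[0, 0.06, 0.5], [0, 0, 0.6], [0, 0, 0.5], [0, 0, 0.3], [0, 0, 0.2], [0, 0, 0.12], [0, 0, 0.05], [0, 0, 0], [0, 0, 0]]' --angular '[[0, 0, 0], [0, 0, 0], [0, 0, 0], [0, 0, 0], [0, 0, 0], [0, 0, 0], [0, 0, 0], [0, 0, 0], [0, 0, 0]]' --claw '[0.3, 0.3, 0.3, 0.3, 0.3, 0.3, 0.3, 0.3, 0.3]'

```text
clock: 32.45
position: [0.5764, -0.0568, 0.0228]
ee_rot: [0.001, 3.141, 0.0]
force: [-0.7, -0.2, -1.7]
width: 0.426
gripper_force: 20.0
```

Run:
```python
from w import *
o=arm.observe();print(o["position"],o["force"],o["width"])
```

```text
[ 0.57642674 -0.05683405  0.0228321 ] [-0.67926068 -0.16115386 -1.65237233] 0.4262715549139255
```

Within about 0.5 mm of the rubber. I'll release, rise and back away to the empty side for a last look.

Request:
arm_command --dp '[[0, 0, 0.03], [0, 0, 0], [0, 0, 0], [0, 0, 0], [0, 0, 0], [0, 0, -0.4], [0, 0, -0.9], [0, 0, -1], [0, 0, -1], [0, 0, -1]]' --angular '[[0, 0, 0], [0, 0, 0], [0, 0, 0], [0, 0, 0], [0, 0, 0], [0, 0, 0], [0, 0, 0], [0, 0, 0], [0, 0, 0], [0, 0, 0]]' --claw '[0.3, 0.3, 0.7, 0.7, 0.7, 0.7, 0.7, 0.7, 0.7, 0.7]'

```text
clock: 33.45
position: [0.576, -0.0569, 0.1309]
ee_rot: [0.002, 3.141, -0.0]
force: [0.9, 0.1, -0.7]
width: 0.702
gripper_force: 0.0
```

Request:
arm_command --dp '[[0.5, 0, -1], [0.9, 0, -1], [0.9, 0, 0], [0.9, 0, 0], [0.9, 0, 0], [0.9, 0, 0], [0.5, 0, 0], [0, 0, 0], [0, 0, 0]]' --angular '[[0, 0, 0], [0, 0, 0], [0, 0, 0], [0, 0, 0], [0, 0, 0], [0, 0, 0], [0, 0, 0], [0, 0, 0], [0, 0, 0]]' --claw '[0.7, 0.7, 0.7, 0.7, 0.7, 0.7, 0.7, 0.7, 0.7]'

```text
clock: 34.35
position: [0.4397, -0.0566, 0.1798]
ee_rot: [0.001, 3.14, 0.0]
force: [0.4, -0.4, 0.5]
width: 0.703
gripper_force: 0.0
```

Run:
```python
from w import *
d=arm.get_image("top");s=arm.get_image("side");X,Y=xyz(d),xyz(s)
for n,c,lo,hi in (("large",(.5718,.2259),.072,.09),("small",(.5826,.1527),.058,.075),("bA",(.5645,-.2839),.088,.11),("bB",(.5855,-.3569),.088,.11),("puck",(.577,-.058),.025,.04)):
    for Z in (X,Y):
        m=(np.hypot(Z[...,0]-c[0],Z[...,1]-c[1])<.03)&(Z[...,2]>lo)&(Z[...,2]<hi)
        print(n,c,m.sum(),np.median(Z[m],0).round(4) if m.any() else "")
a=cv2.resize(d["frame"][100:300,150:440],None,fx=1.9,fy=1.9);b=cv2.resize(s["frame"][150:320,180:400],None,fx=1.3,fy=1.3)
o=np.zeros((600,551,3),np.uint8);o[:a.shape[0],:a.shape[1]]=a;o[380:380+220,:b.shape[1]]=b[:220]
cv2.imwrite("pics/final.png",o[:,:,::-1])
```

```text
large (0.5718, 0.2259) 65 [0.571  0.2259 0.0796]
large (0.5718, 0.2259) 84 [0.5721 0.2331 0.0785]
small (0.5826, 0.1527) 35 [0.5819 0.1517 0.0638]
small (0.5826, 0.1527) 41 [0.583  0.1585 0.0621]
bA (0.5645, -0.2839) 21 [ 0.5657 -0.2843  0.096 ]
bA (0.5645, -0.2839) 13 [ 0.5654 -0.2776  0.0948]
bB (0.5855, -0.3569) 21 [ 0.5869 -0.356   0.0962]
bB (0.5855, -0.3569) 14 [ 0.5861 -0.3521  0.0933]
puck (0.577, -0.058) 174 [ 0.5778 -0.0577  0.0298]
puck (0.577, -0.058) 115 [ 0.5778 -0.0519  0.0289]
```

View pics/final.png

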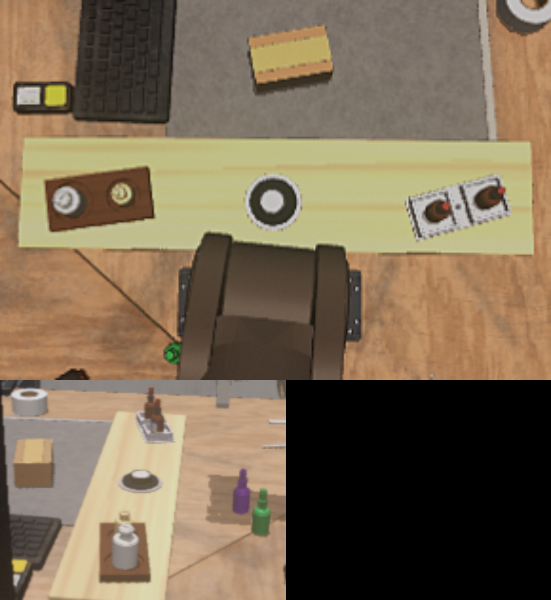

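The final picture shows everything in place. The weights are in their recesses at (67,200) and (121,193), the puck is centred on the stand at (273,202), and the bottles are upright in the cups at (436,211) and (490,197). The carton and battery have not moved, and the gripper is clear. I'll hand in.

```bash
python3 -c "
from cell import arm
print(arm.sign_off())"
```

```text
the job is handed in; nothing more can be done
None
```

The test kit is put away and the job is handed in at about 34 s: my last camera check put both weights, both bottles and the puck within about 2 mm of target at the right heights, with the carton and battery where they were; no verdict came back.

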